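Square up a lino printing block and load it in the inking stand

ROBOT

A 6-joint arm with a two-finger parallel gripper is mounted at the origin on the work surface. World frame = base frame: x ahead of the robot, y to its left, z up, the work surface at z = 0. Lengths are in mm, angles in rad, forces in N, time in s.
With the tool pointing down it reaches from about 400 to 925 mm from the base axis. Payload 12.5 kg.
Tool frame: the origin (TCP) lies where the fingers leave the gripper's body, on its centre line; the fingertips stand 78 mm ahead of it and the grasp point (between the pads) lies 59 mm ahead of it (env.nose_length is the distance from the TCP to the fingertips, in mm); z points along the fingers, y is the line along which they close (so a half turn about z gives the same grasp; the last joint's range is limited). The gripper opens to 95 mm and grips with 3 to 60 N. Pads are 20 mm wide; open, the fingers measure 119 mm over their backs; the gripper's body (75 mm by 180 mm) begins 59 mm behind the grasp point.
Start: joints at [-1.422, 0.491, 1.559, -0, 1.092, -0.106], TCP at [157.554, -604.826, 292.261] pointing down, gripper open.
Joint ranges: [-3.1, 3.1], [-0.84, 2.19], [0.05, 2.79], [-1.13, 4.28], [0.06, 2.93], [-2.69, 2.69]. Speed limits (rad/s): [2.22, 2.22, 2.79, 3.14, 3.14, 3.14].

INTERFACE

Orientations are given as [roll, pitch, yaw] about the fixed x, y, z axes, in that order (R = Rz(yaw) Ry(pitch) Rx(roll)).
In Python, from cell import env gives the robot as it stands. The module is installed in compiled form; this text tells all that it offers.
- The arm moves only by the tool send_rows, never from a script. Its argument "series" is text: rows parted by semicolons, each of 6 numbers parted by spaces: the shift along the tool's x, y, z as a fraction of full scale, then the turn, a rotation vector about the tool's x, y, z as a fraction of full scale. A call has 1 to 5 rows; each row shifts and turns the commanded pose from where the row before left it, along the tool's axes as they then stand; what a row does not reach is not made up. Full scale, the value 1, is 60 mm for a shift and 10 degrees for a turn. A row lasts 1/8 s, in which the tool goes at most 62.5 mm and 10.7 degrees, less where a joint would pass 70% of its speed; a pose out of reach is approached as far as the arm can. A call with a number of a shift or a turn outside -1 to 1 is refused whole. A call with a gripper value outside its range is refused whole. "fingers" is the opening, from 0 (shut) to 1 (fully open), set as the call begins (left out, the last holds). The fingers move at their own pace and stop on an object; the grip force is fixed at half the most. Time passes only in rows, so rows that do not move let the fingers close. It gives the time, the measured TCP pose, the force, the opening and the grip force at its end, in the units of the state.
- env.state(): the state, without advancing time (a new reading comes with each control period).
- env.read_camera(name): name is "side" or "top"; returns a dict with "color" (400x640x3 uint8, red, green, blue), "z_map" (400x640 float32, mm along the optical axis (not along the pixel's ray), 0 where there is no reading), "fovy" (degrees; the focal length in pixels is half the picture's height over the tangent of half this angle, whatever the lens; pixels are square), "cx", "cy" (the principal point, pixels), "distortion" ([k1, k2, p1, p2, k3] as OpenCV has them; the pictures are not rectified), "R" (3x3) and "t" (3): a world point X has camera coordinates R X + t. Camera axes: x right, y down, z forward; pixel columns grow to the right and rows downward; lengths in mm; the calibration is good to about 2 mm. A picture is of the moment at which its call begins.
- env.job_done(): hands the job in; it is judged then, once.
The state is a dict: "t": time; "joints": joint angles; "qvel": joint speeds; "tau": joint torques, N m; "eef_pos": TCP position; "tcp_rot": TCP orientation; "ft_force": force on the tool from outside, world axes, zero at the start; "moment": the same for the moment, N m; "opening": opening from 0.0 (shut) to 1.0 (fully open); "grip_force": force on a finger pad.
Only numpy, scipy, OpenCV 4.12 (cv2) and the standard library are available. Lean on these libraries where they do the work, as an engineer would, in place of code of your own. Each camera call takes 0.05 s, during which the arm holds its last target. There are 200 camera calls.

TASK

Slide the loose oblong printing block across the squaring board until it lies flush against both fences of the corner, its long side along the notched fence, and let go of it there. Then grip it squarely across its width at the finger notch and slide it down the sloping inking stand until its lower short edge is fully home under the metal lip, lying flat and straight on the slope; let go, and do not disturb the tin, offcut, cutter or eraser lying about.

Things in the scene. Friction and masses are not known exactly. Their poses are not given: they have to be found in the camera images.
- block_center (a point): centre (half-way up) of the printing block: an oblong plate 100 long (its x axis) x 56 wide (its y axis) x 9 thick (z axis up), plywood below with a grey lino face on top, 50 to 100 g. It starts lying flat on the squaring board, away from both fences and somewhat turned (up to 0.4 rad). Either end may lead.
- jig: squaring board, fixed: plywood 300 (x) x 220 (y) x 12 thick; origin at the centre of its underside, so its top is at z = 12. Two square wooden fences, 10 high and 16 thick, make an inside corner on it (see jig_corner, jig_notch). The rest of its top is bare, but for the tin beyond the end fence (x above +100).
- jig_corner (a point): inside corner of the fences on the board's top: x = +80, y = +50, z = 12 in the board's frame; axes as the board's. The end fence's flat face looks to the board's -x, at x = +80, from y = -34 to +66. The side fence's flat face looks to -y, at y = +50, from x = -52 to +80, less the notch.
- jig_notch (a point): middle of the finger notch in the side fence, on the board's top at the fence face: x = +30, y = +50, z = 12 in the board's frame. The notch is 52 wide (x = +4 to +56), cut right through the fence down to the board, and the board is bare beyond it.
- jig_home (a point): where the block's centre lies when it is flush in the corner with its long side along the notched side fence: x = +30, y = +22, z = 16.5 in the squaring board's frame; midway along the finger notch; axes as the board's.
- slope: sloping face of the inking stand, fixed: a plain wooden slope 148 long and 90 wide, rising at 35 degrees from horizontal. Origin on its surface, mid-width, at its foot (35 above the table), on the stop face of the metal pocket; x axis up the slope, away from the robot; z axis square out of the slope, up and towards the robot; y across.
- slope_lip (a point): middle of the free edge of the pocket's metal lip, underside: x = +12, y = 0, z = 12 in the slope's frame. The pocket is open up the slope: stop face at x = 0; lip 4 thick over x = 0 to 12, 12 clear above the slope; end cheeks with inner faces at y = -30 and +30, over x = 0 to 14, 12 high; 84 wide over all. Above x = 14 the slope has no side walls.
- slope_home (a point): where the block's centre lies when it is fully home in the stand's pocket: x = +50, y = 0, z = 4.5 in the slope's frame; axes as the slope's.
- tin_center (a point): centre of a bystander: round steel tin, 36 diameter, 22 high, standing on the squaring board beyond the end fence. Leave it alone.
- offcut: bystander: square offcut of the same lino-on-plywood, 50 x 50 x 9, lying on the table beside the inking stand; origin at the centre of its underside. Leave it alone.
- cutter: bystander: lino cutter with wooden handle, about 130 long, lying on the table on the other side of the inking stand. Leave it alone.
- rubber: bystander: small black rubber eraser, 34 x 18 x 12, lying on the table near its middle line on the robot's side; origin at the centre of its underside. Leave it alone.
Mind the look-alikes: they are no part of the job. Leave any blue or pink look-alike of the part that bears block_center alone.

How it is judged:
By the outcome, as a careful person would: the job done as asked, in the order asked, and still so for the second after the job is handed in, with the robot touching nothing.
It also fails if it takes over 72 s, if anything falls off the work surface, if the arm or the gripper's body presses on something with over 40 N, if the wrist force passes 120 N, or if a joint passes its speed limit or range.

## Working session

There is one attempt and no reset: what is moved stays moved. The work goes in short steps, Python scripts to look and compute and a tool call to move; the robot and the scene stay as the last step left them, time stands still between calls to the robot, and variables do not carry over. Pictures are saved under pics/ and viewed, at most 10 in all, crops included, and the job is handed in when it is done.

Besides the shell and the picture viewer there is one more tool, called after "Emit:" as name(argument=value, ...) on one line, values as JSON. send_rows: Moves the arm, as the interface text tells. Shift numbers are shares of 60 mm and turn numbers shares of 10 degrees, none past 1 either way. Its arguments: {"type":"object","properties":{"series":{"type":"string"},"fingers":{"type":"number"}},"required":["series"]}

```bash
mkdir -p pics; cat > h.py <<'E'
import numpy as np, cv2
from cell import env
from scipy.spatial.transform import Rotation as Ro
def K(c):
    f=200/np.tan(np.radians(c['fovy'])/2); return np.array([[f,0,c['cx']],[0,f,c['cy']],[0,0,1.]])
def ray(c,px):
    p=cv2.undistortPoints(np.array(px,float).reshape(-1,1,2),K(c),np.array(c['distortion'],float)).reshape(-1,2)
    R=np.array(c['R']);return np.c_[p,np.ones(len(p))]@R, -R.T@np.array(c['t'])
def atz(c,px,z):
    d,o=ray(c,px); return o+d*((z-o[2])/d[:,2])[:,None]
def depth(c,px):
    d,o=ray(c,px); return o+d*np.array([c['z_map'][int(round(v)),int(round(u))] for u,v in px])[:,None]
def proj(c,X):
    R=np.array(c['R']);return cv2.projectPoints(np.array(X,float).reshape(-1,1,3),cv2.Rodrigues(R)[0],np.array(c['t'],float),K(c),np.array(c['distortion'],float))[0].reshape(-1,2)
E
python3 - <<'E'
from h import *
print(env.state())
for n in('top','side'):
    c=env.read_camera(n); cv2.imwrite(f'pics/{n}0.png',c['color'][...,::-1]); np.savez(f'{n}0.npz',**c)
    print(n,c['fovy'],c['cx'],c['cy'],c['distortion'],np.round(c['R'],3).tolist(),c['t'])
E
```

```text
{'t': 0.0, 'joints': array([-1.42157564e+00,  4.91563396e-01,  1.55945699e+00, -3.83558694e-05,
        1.09167876e+00, -1.05604195e-01]), 'qvel': array([ 0.0006131 ,  0.0001614 , -0.0012444 ,  0.0015133 , -0.00113589,
       -0.00113042]), 'tau': array([-1.27389278e-03, -6.12649012e+01, -2.58183253e+01,  6.92481827e-02,
        4.82446072e-02, -1.12780137e-04]), 'eef_pos': array([ 157.53697241, -604.65734498,  291.65671507]), 'tcp_rot': array([-3.14048874e+00, -8.28053442e-05,  2.54842541e-01]), 'ft_force': array([-0.04651675, -0.01422564, -0.15289413]), 'moment': array([-0.02264204,  0.02142685, -0.0582614 ]), 'grip_force': 0.0, 'opening': 1.0009986957379464}
top 47.404799128084434 316.6571841305197 203.36396096267745 [-0.04871595  0.          0.          0.          0.        ] [[-0.021, -0.999, 0.024], [-0.983, 0.016, -0.181], [0.18, -0.028, -0.983]] [ 11.49208139 550.68353686 998.9544743 ]
side 49.87332533239632 317.82482086533656 197.71113765840116 [-0.00560386  0.          0.          0.          0.        ] [[-0.724, -0.69, 0.022], [-0.467, 0.466, -0.751], [0.508, -0.554, -0.66]] [396.66644265 282.9127787  693.89425437]
```

View pics/top0.png

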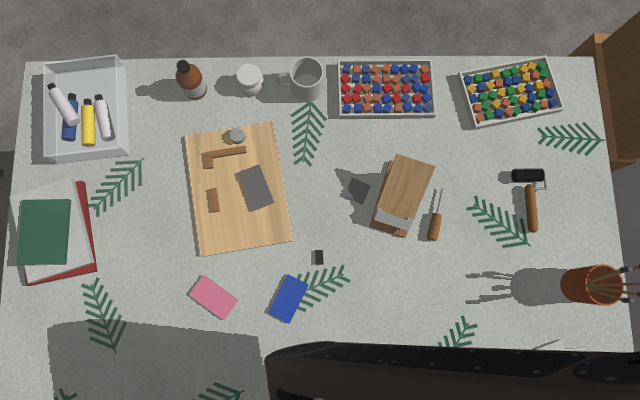

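View pics/side0.png

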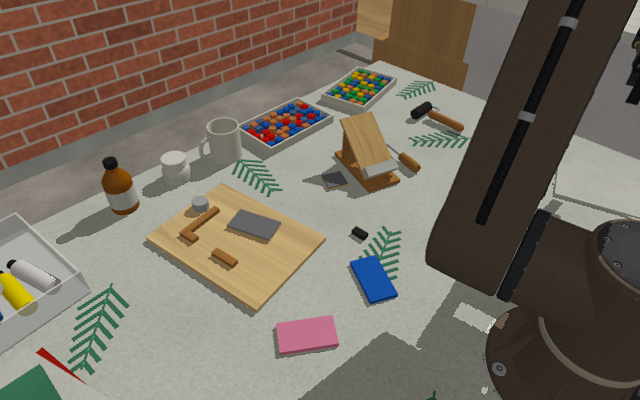

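The top view shows the board (corners about (184,136), (272,122), (292,240), (200,256)). The fence corner is near (205,160), the side-fence stub near (212,200) and the block near (254,187). The stand is near (403,195), with its lip at about (393,222). I'll enlarge both areas.

```bash
python3 - <<'E'
import cv2
a=cv2.imread('pics/top0.png')
cv2.imwrite('pics/b1.png',cv2.resize(a[115:260,175:300],None,fx=4,fy=4,interpolation=cv2.INTER_CUBIC))
cv2.imwrite('pics/s1.png',cv2.resize(a[140:250,330:455],None,fx=5,fy=5,interpolation=cv2.INTER_CUBIC))
E
```

```text
(no output)
```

View pics/b1.png

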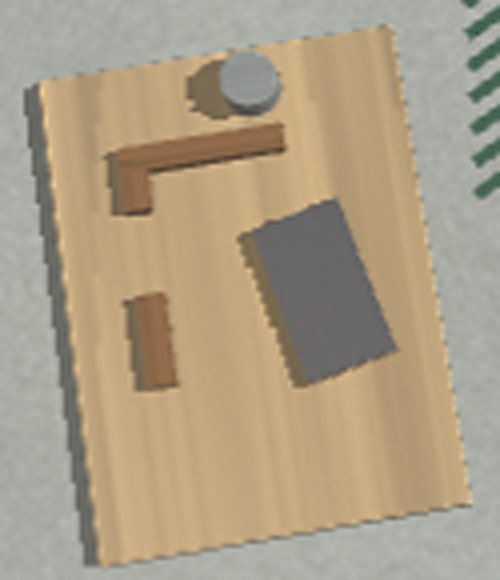

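View pics/s1.png

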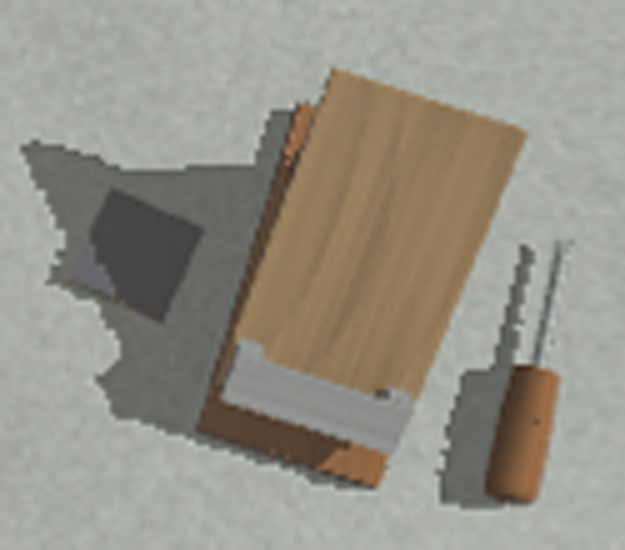

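The crops show board corners (40,84), (391,27), (471,505) and (100,565), and block top corners (248,234), (338,199), (398,350) and (303,387). The slope's upper corners are at (333,68) and (526,133), and the lip's outer edge runs (220,402)–(395,453).

```bash
cat > fit.py <<'E'
from h import *
from scipy.optimize import least_squares
s,co=np.sin(np.radians(35)),np.cos(np.radians(35))
def tf(p,L,z0=0):
    L=np.array(L,float);c_,s_=np.cos(p[2]),np.sin(p[2])
    return np.c_[p[0]+c_*L[:,0]-s_*L[:,1],p[1]+s_*L[:,0]+c_*L[:,1],L[:,2]+z0]
def sl(L):  # slope frame -> stand-yaw frame (horizontal), origin at foot
    L=np.array(L,float);return np.c_[L[:,0]*co-L[:,2]*s,L[:,1],35+L[:,0]*s+L[:,2]*co]
def fit(c,L,px,p0):
    r=least_squares(lambda p:(proj(c,tf(p,L))-px).ravel(),p0,x_scale=[100,100,1]);return r.x,np.abs(r.fun).max()
def crop(p,k,u,v): return (np.array(p,float)+.5)/k-.5+[u,v]
BO=[(150,110,12),(150,-110,12),(-150,-110,12),(-150,110,12)]
BL=[(50,28,9),(50,-28,9),(-50,-28,9),(-50,28,9)]
E
python3 - <<'E'
from fit import *
c=dict(np.load('top0.npz'));c2=dict(np.load('side0.npz'))
b,e=fit(c,BO,crop([(40,84),(391,27),(471,505),(100,565)],4,175,115),[600,100,0.1]);print('board',b,e)
BLz=[(x,y,21) for x,y,_ in BL]
k,e=fit(c,BLz,crop([(248,234),(338,199),(398,350),(303,387)],4,175,115),[600,50,0.3]);print('block',k,e)
S=sl([(148,45,0),(148,-45,0),(0,42,16),(0,-42,16)])
g,e=fit(c,S,crop([(333,68),(526,133),(220,402),(395,453)],5,330,140),[580,-150,-.3]);print('slope',g,e)
im=c2['color'][...,::-1].copy()
for L in(tf(b,BO),tf(b,[(80,50,22),(80,-34,22),(-52,50,22)]),tf(k,BLz),tf(g,S),tf(g,sl([(0,42,0),(0,-42,0),(12,0,12)]))):
    for u,v in proj(c2,L): cv2.circle(im,(int(round(u*1)),int(round(v))),1,(0,255,0),-1)
cv2.imwrite('pics/o1.png',cv2.resize(im[120:320,130:430],None,fx=2.6,fy=2.6))
# depth checks
print('depth board',depth(c,proj(c,tf(b,[(-100,60,12),(100,-80,12),(-100,-80,12),(0,0,12)]))).round(1).tolist())
print('depth slope',depth(c,proj(c,tf(g,sl([(130,0,0),(40,0,0),(80,30,0),(80,-30,0)])))).round(1).tolist(),tf(g,sl([(130,0,0),(40,0,0),(80,30,0),(80,-30,0)])).round(1).tolist())
print('home',tf(b,[(30,22,16.5)]),'slhome',tf(g,sl([(50,0,4.5)])))
E
```

```text
board [6.01119937e+02 1.89871680e+02 1.50700395e-01] 0.6555787477660715
block [5.96670927e+02 1.45983473e+02 3.57434724e-01] 0.8455218241622049
slope [ 5.12041065e+02 -1.74531940e+02 -3.35941816e-01] 3.094449446339979
depth board [[493.1, 234.0, 12.9], [710.9, 125.5, 15.4], [514.9, 96.0, 7.7], [600.8, 189.7, 13.2]]
depth slope [[613.7, -210.7, 105.1], [543.6, -186.1, 54.2], [583.8, -167.8, 80.8], [564.3, -224.8, 79.4]] [[612.6, -209.6, 109.6], [543.0, -185.3, 57.9], [583.8, -167.8, 80.9], [564.0, -224.5, 80.9]]
home [[627.4770485 216.1262548  16.5      ]] slhome [[ 548.27233629 -187.18308151   67.36500602]]
```

View pics/o1.png

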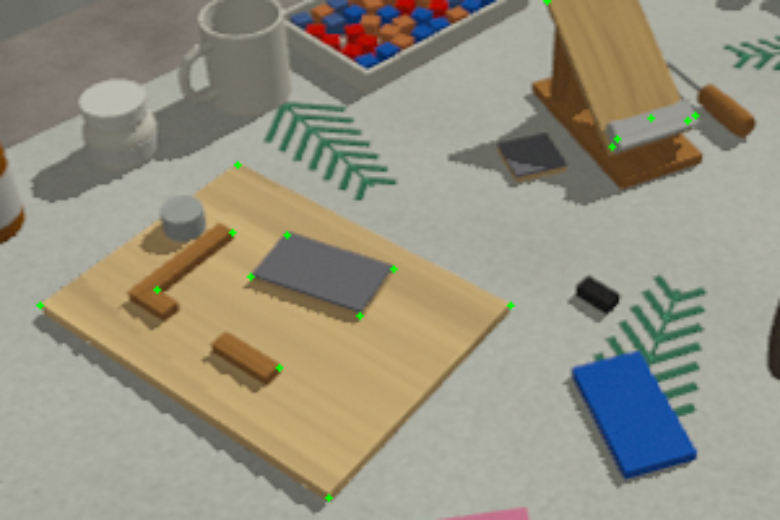

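The board and block fit well. The slope does not: I paired the lip's front face with the wrong points. I'll refit it from the slope's upper corners and the lip and cheek upper ends, and check against depth.

```bash
python3 - <<'E'
from fit import *
c=dict(np.load('top0.npz'));c2=dict(np.load('side0.npz'))
S=sl([(148,45,0),(148,-45,0),(14,42,12),(14,-42,12)])
g,e=fit(c,S,crop([(333,68),(526,133),(240,340),(415,394)],5,330,140),[580,-150,-.3]);print('slope',g,e)
g2,e=fit(c,S[:2],crop([(333,68),(526,133)],5,330,140),[580,-150,-.3]);print('slope top only',g2,e)
T=[(148,45,0),(148,-45,0),(14,42,12),(14,-42,12),(12,42,16),(12,-42,16),(0,42,16),(0,-42,16),(0,42,0),(0,-42,0)]
W=tf(g,sl(T))
print(((proj(c,W)-[330,140]+.5)*5-.5).round().tolist())
ims=[]
for cc,(u,v) in((c,(340,130)),(c2,(320,100))):
    im=cv2.resize(cc['color'][v:v+110,u:u+100,::-1].copy(),None,fx=4,fy=4,interpolation=cv2.INTER_CUBIC)
    for p in proj(cc,W): cv2.circle(im,tuple(int(round(q)) for q in (p-[u,v]+.5)*4-.5),2,(0,255,0),-1)
    ims.append(im)
cv2.imwrite('pics/o2.png',np.hstack(ims))
# plane fit of slope from depth
for cc in(c,c2):
    G=[(x,y,0) for x in range(30,140,8) for y in range(-36,37,8)]
    P=depth(cc,proj(cc,tf(g,sl(G))));m=P.mean(0);n=np.linalg.svd(P-m)[2][2];n*=np.sign(n[2])
    print('n',n,'tilt',np.degrees(np.arccos(n[2])),'yaw',np.arctan2(-n[1],-n[0]),'dz mean',(P-tf(g,sl(G))).mean(0), 'offs along n',((P-tf(g,sl(G)))@n).mean())
E
```

```text
slope [ 5.19123472e+02 -1.76908109e+02 -3.39189685e-01] 0.8618101066347492
slope top only [ 5.18301749e+02 -1.75286194e+02 -3.49803980e-01] 0.10388697980670258
[[333.0, 66.0], [528.0, 129.0], [240.0, 341.0], [414.0, 398.0], [238.0, 349.0], [412.0, 406.0], [230.0, 371.0], [403.0, 428.0], [231.0, 357.0], [402.0, 413.0]]
n [-0.47550669 -0.87298764  0.10856322] tilt 83.7675017377746 yaw 1.0720398665015065 dz mean [-2.27976181  2.04369909  9.48762784] offs along n 0.32992540292420863
n [-0.53397308  0.18751307  0.82444624] tilt 34.46761160383291 yaw -0.3377129863096079 dz mean [-1.12573314  1.59280068  1.27985469] offs along n 1.9549535225374026
```

View pics/o2.png

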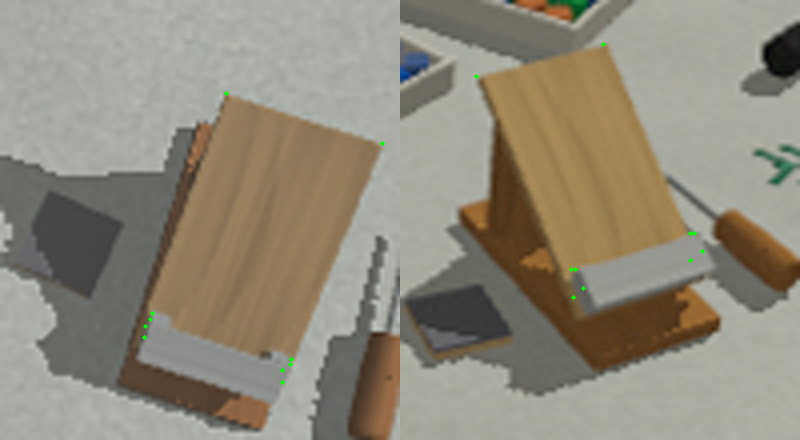

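Slope pose is about (519,-177), yaw -0.339, and it agrees with the side depth. The overlay sits on the lip and cheeks within about 2 mm. Next is a move planner helper.

```bash
cat > plan.py <<'E'
from fit import *
import sys
B=[601.1,189.9,.1507];G=[519.1,-176.9,-.339]
def down(yaw): return Ro.from_euler('xyz',[np.pi,0,yaw])
def onslope(yaw=G[2]): # tool x up slope, z into slope
    return Ro.from_euler('z',yaw)*Ro.from_euler('y',-np.radians(35))*Ro.from_euler('x',np.pi)
def plan(tgt,R,n=5,s=None):
    s=s or env.state();p=np.array(s['eef_pos']);R0=Ro.from_euler('xyz',s['tcp_rot'])
    rv=(R0.inv()*R).as_rotvec();rows=[];lim=max(np.abs(rv).max()/np.radians(10)/n,1e-9)
    P=p;o=[]
    for i in range(n):
        Ri=R0*Ro.from_rotvec(rv*i/n); d=Ri.inv().apply((np.array(tgt)-p)/n)/60
        o.append(' '.join('%.3g'%round(v,3) for v in np.r_[d,rv/n/np.radians(10)]))
    print('max',np.abs((np.array(tgt)-p)/n/60).max().round(2),lim.round(2)); print('; '.join(o))
E
python3 - <<'E'
from plan import *
plan([470,-340,300],down(.3))
E
```

```text
max 1.04 0.05
1.23 -0.591 -0.027 -0.001 -0 -0.052; 1.24 -0.58 -0.027 -0.001 -0 -0.052; 1.24 -0.569 -0.027 -0.001 -0 -0.052; 1.25 -0.558 -0.027 -0.001 -0 -0.052; 1.25 -0.546 -0.027 -0.001 -0 -0.052
```

Emit:
send_rows(series="0.85 -0.4 0 0 0 0; 0.85 -0.4 0 0 0 0; 0.85 -0.4 0 0 0 0; 0.85 -0.4 0 0 0 -0.1; 0.85 -0.4 0 0 0 -0.1", fingers=1)

```text
t: 0.72
eef_pos: [374.6, -422.3, 292.1]
tcp_rot: [-3.141, 0.0, 0.29]
ft_force: [1.1, -0.8, -0.6]
opening: 0.998
grip_force: 0.0
```

```bash
python3 - <<'E'
from plan import *
plan([590,120,230],down(.357),10)
E
```

```text
max 0.9 0.04
0.603 -0.763 0.104 -0 0 -0.038; 0.608 -0.759 0.104 -0 0 -0.038; 0.613 -0.755 0.104 -0 0 -0.038; 0.618 -0.751 0.104 -0 0 -0.038; 0.623 -0.747 0.103 -0 0 -0.038; 0.628 -0.743 0.103 -0 0 -0.038; 0.633 -0.739 0.103 -0 0 -0.038; 0.638 -0.734 0.103 -0 0 -0.038; 0.643 -0.73 0.103 -0 0 -0.038; 0.647 -0.726 0.103 -0 0 -0.038
```

Emit:
send_rows(series="0.6 -0.76 0 0 0 -0.04; 0.6 -0.76 0 0 0 -0.04; 0.6 -0.76 0 0 0 -0.04; 0.6 -0.76 0 0 0 -0.04; 0.6 -0.75 0 0 0 -0.04")

```text
t: 1.35
eef_pos: [477.5, -151.0, 292.2]
tcp_rot: [3.142, 0.0, 0.325]
ft_force: [-0.3, -0.3, -0.5]
opening: 1.002
grip_force: 0.0
```

Emit:
send_rows(series="0.64 -0.74 0 0 0 -0.04; 0.64 -0.74 0 0 0 -0.04; 0.64 -0.74 0.1 0 0 -0.04; 0.64 -0.73 0.2 0 0 -0.04; 0.5 -0.5 0.2 0 0 -0.04")

```text
t: 1.98
eef_pos: [582.2, 105.7, 261.6]
tcp_rot: [-3.142, 0.0, 0.361]
ft_force: [-0.6, -0.8, -0.6]
opening: 1.001
grip_force: 0.0
```

```bash
python3 - <<'E'
from plan import *
plan([596.7,146,110],down(.357),5)
E
```

```text
max 0.51 0.0
0.093 -0.109 0.505 -0 0 0.005; 0.093 -0.109 0.505 -0 0 0.005; 0.093 -0.109 0.505 -0 0 0.005; 0.092 -0.109 0.505 -0 0 0.005; 0.092 -0.109 0.505 -0 0 0.005
```

Emit:
send_rows(series="0.2 -0.25 0.4 0 0 0; 0.2 -0.25 0.5 0 0 0; 0.06 -0.05 0.6 0 0 0; 0 0 0.6 0 0 0; 0 0 0.4 0 0 0")

```text
t: 2.6
eef_pos: [595.5, 144.0, 110.2]
tcp_rot: [-3.141, 0.002, 0.36]
ft_force: [0.5, 0.2, 0.2]
opening: 1.002
grip_force: 0.0
```

```bash
python3 - <<'E'
from plan import *
print(env.state()['eef_pos'])
plan([596.7,146,91.5],down(.357),2)
c=env.read_camera('side');cv2.imwrite('pics/v1.png',cv2.resize(c['color'][150:350,130:350,::-1],None,fx=2.7,fy=2.7))
E
```

```text
[595.54169808 143.96114241 110.20389038]
max 0.16 0.01
0.015 -0.012 0.156 -0.001 0.006 0.008; 0.015 -0.012 0.156 -0.001 0.006 0.008
```

View pics/v1.png

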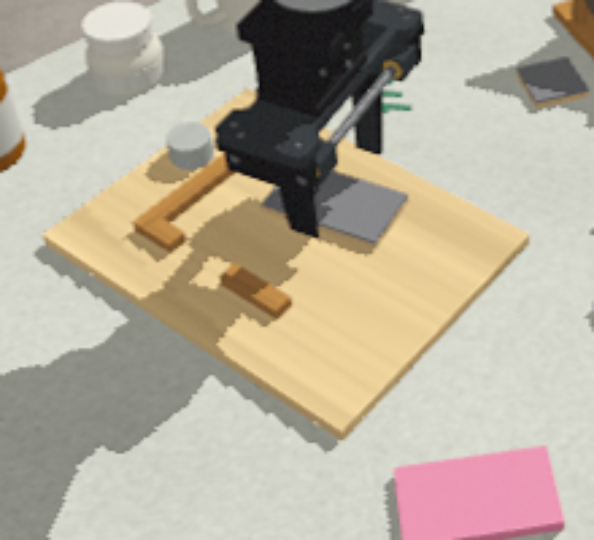

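The open fingers straddle the block, with tips near (310,230) and (370,150). Descend to tip height about 13.5 and close.

Emit:
send_rows(series="0.02 -0.02 0.15 0 0 0; 0.01 -0.01 0.15 0 0 0; 0 0 0 0 0 0")

```text
t: 3.02
eef_pos: [597.2, 146.3, 94.2]
tcp_rot: [3.141, 0.0, 0.36]
ft_force: [0.0, -0.1, -0.2]
opening: 0.998
grip_force: 0.0
```

Emit:
send_rows(series="0 0 0 0 0 0; 0 0 0 0 0 0; 0 0 0 0 0 0; 0 0 0 0 0 0; 0 0 0 0 0 0", fingers=0.4)

```text
t: 3.65
eef_pos: [597.2, 146.2, 94.3]
tcp_rot: [3.141, -0.0, 0.36]
ft_force: [0.0, -0.2, 1.0]
opening: 0.586
grip_force: 30.0
```

```bash
python3 - <<'E'
from plan import *
for q in[(20,12),(30,22)]: print(q,tf(B,[(*q,16.5)])[0])
t=tf(B,[(20,12,94)])[0]; plan(t,down(B[2]),5)
E
```

```text
(20, 12) [619.07176175 204.76659946  16.5       ]
(30, 22) [627.45712169 216.1545641   16.5       ]
max 0.2 0.24
0.137 -0.157 0.001 0 -0 0.239; 0.13 -0.163 0.001 0 -0 0.239; 0.123 -0.168 0.001 0 -0 0.239; 0.116 -0.173 0.001 0 -0 0.239; 0.109 -0.178 0.001 0 -0 0.239
```

Emit:
send_rows(series="0.14 -0.16 0 0 0 0.24; 0.13 -0.16 0 0 0 0.24; 0.12 -0.17 0 0 0 0.24; 0.11 -0.17 0 0 0 0.24; 0.11 -0.17 0 0 0 0.24")

```text
t: 4.28
eef_pos: [618.9, 204.4, 94.3]
tcp_rot: [3.141, 0.0, 0.149]
ft_force: [-0.8, -1.6, 1.8]
opening: 0.584
grip_force: 30.0
```

```bash
python3 - <<'E'
from plan import *
s=env.state();print(s['eef_pos'],s['tcp_rot'],s['ft_force'])
c=env.read_camera('top');c2=env.read_camera('side')
a=cv2.resize(c['color'][115:235,180:290,::-1],None,fx=3.6,fy=3.6,interpolation=cv2.INTER_CUBIC)
b=cv2.resize(c2['color'][170:290,140:250,::-1],None,fx=3.6,fy=3.6,interpolation=cv2.INTER_CUBIC)
cv2.imwrite('pics/v2.png',np.hstack([a,b]))
plan(tf(B,[(20,20,94)])[0],down(B[2]),1)
E
```

```text
[618.86367959 204.42986545  94.30346028] [3.14131135e+00 2.03692067e-04 1.48706672e-01] [-0.75712364 -1.60165601  1.79697469]
max 0.13 0.01
-0.001 -0.128 0.005 -0.001 -0.005 -0.002
```

View pics/v2.png

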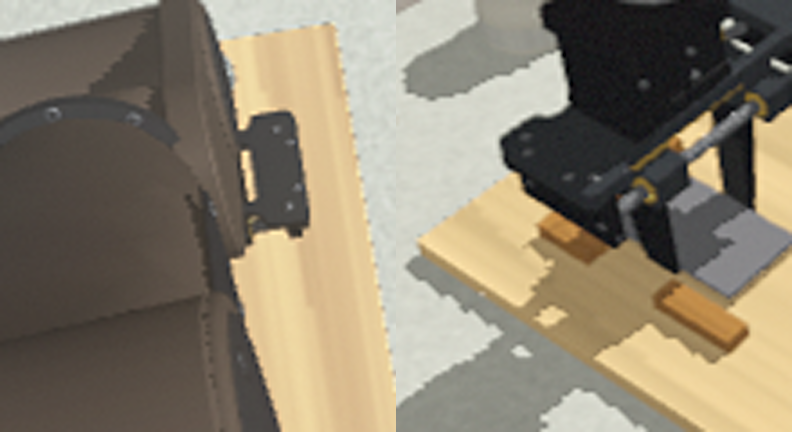

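The top view is blocked by the arm. The side view shows the block held parallel to the fence, with the left finger (about (655,240)) at the notch. Next I close on the side fence using the force reading.

Emit:
send_rows(series="0 -0.065 0 0 0 0; 0 -0.065 0 0 0 0; 0 0 0 0 0 0")

```text
t: 4.75
eef_pos: [617.5, 212.0, 94.3]
tcp_rot: [-3.141, 0.0, 0.15]
ft_force: [-1.3, 1.0, 2.6]
opening: 0.581
grip_force: 30.0
```

Emit:
send_rows(series="0 -0.015 0 0 0 0; 0 -0.015 0 0 0 0; 0 0 0 0 0 0")

```text
t: 5.12
eef_pos: [617.4, 213.6, 94.3]
tcp_rot: [3.141, -0.0, 0.15]
ft_force: [-0.4, -3.4, 4.1]
opening: 0.583
grip_force: 30.0
```

Emit:
send_rows(series="0 -0.015 0 0 0 0; 0 0 0 0 0 0")

```text
t: 5.38
eef_pos: [617.3, 214.5, 94.3]
tcp_rot: [3.141, -0.0, 0.15]
ft_force: [0.4, -4.2, 4.8]
opening: 0.583
grip_force: 30.0
```

Emit:
send_rows(series="0 -0.015 0 0 0 0; 0 0 0 0 0 0")

```text
t: 5.62
eef_pos: [617.3, 214.7, 94.3]
tcp_rot: [3.14, -0.0, 0.151]
ft_force: [1.5, -8.6, 5.6]
opening: 0.584
grip_force: 30.0
```

Contact with the side fence. Now slide toward the end fence.

Emit:
send_rows(series="0.06 0 0 0 0 0; 0.06 0 0 0 0 0; 0.03 0 0 0 0 0; 0 0 0 0 0 0")

```text
t: 6.12
eef_pos: [623.5, 215.6, 94.2]
tcp_rot: [3.14, 0.008, 0.151]
ft_force: [-15.1, -13.4, 16.1]
opening: 0.583
grip_force: 30.0
```

Emit:
send_rows(series="0.015 0 0 0 0 0; 0 0 0 0 0 0")

```text
t: 6.38
eef_pos: [624.2, 215.7, 94.2]
tcp_rot: [3.14, 0.008, 0.151]
ft_force: [-15.0, -13.3, 17.3]
opening: 0.584
grip_force: 30.0
```

Emit:
send_rows(series="0.015 0 0 0 0 0; 0 0 0 0 0 0")

```text
t: 6.62
eef_pos: [625.2, 215.8, 94.2]
tcp_rot: [3.14, 0.008, 0.151]
ft_force: [-14.7, -12.8, 16.5]
opening: 0.584
grip_force: 30.0
```

Emit:
send_rows(series="0.015 0 0 0 0 0; 0 0 0 0 0 0")

```text
t: 6.88
eef_pos: [626.1, 216.0, 94.2]
tcp_rot: [3.14, 0.008, 0.151]
ft_force: [-14.5, -13.0, 16.6]
opening: 0.583
grip_force: 30.0
```

Emit:
send_rows(series="0.015 0 0 0 0 0; 0 0 0 0 0 0")

```text
t: 7.12
eef_pos: [627.0, 216.1, 94.2]
tcp_rot: [3.14, 0.008, 0.151]
ft_force: [-14.6, -11.8, 17.2]
opening: 0.585
grip_force: 30.0
```

Emit:
send_rows(series="0.015 0 0 0 0 0; 0 0 0 0 0 0")

```text
t: 7.38
eef_pos: [627.9, 216.3, 94.3]
tcp_rot: [3.14, 0.008, 0.151]
ft_force: [-15.3, -12.5, 16.2]
opening: 0.582
grip_force: 30.0
```

Emit:
send_rows(series="0.015 0 0 0 0 0; 0 0 0 0 0 0")

```text
t: 7.62
eef_pos: [628.4, 216.4, 94.2]
tcp_rot: [3.14, 0.009, 0.151]
ft_force: [-16.9, -13.0, 18.3]
opening: 0.582
grip_force: 30.0
```

Emit:
send_rows(series="0.015 0 0 0 0 0; 0 0 0 0 0 0")

```text
t: 7.88
eef_pos: [628.7, 216.4, 94.2]
tcp_rot: [3.14, 0.011, 0.15]
ft_force: [-19.6, -13.6, 20.7]
opening: 0.581
grip_force: 30.0
```

Emit:
send_rows(series="0.015 0 0 0 0 0; 0 0 0 0 0 0")

```text
t: 8.12
eef_pos: [628.8, 216.4, 94.1]
tcp_rot: [3.14, 0.013, 0.15]
ft_force: [-24.0, -14.3, 22.2]
opening: 0.582
grip_force: 30.0
```

```bash
python3 - <<'E'
from plan import *
s=env.state();print(s['eef_pos'],s['moment'],s['ft_force'])
c2=env.read_camera('side')
W=tf(B,[(80,-6,21),(80,-34,22),(-20,-6,21),(-20,50,21),(80,50,22)])
im=cv2.resize(c2['color'][170:270,170:290,::-1],None,fx=5,fy=5,interpolation=cv2.INTER_CUBIC)
for p in proj(c2,W): cv2.circle(im,tuple(int(round(q)) for q in (p-[170,170]+.5)*5-.5),2,(0,255,0),-1)
cv2.imwrite('pics/v3.png',im)
E
```

```text
[628.843889   216.43543985  94.12646745] [-2.66610407  4.38543814 -0.12096757] [-23.98130991 -14.34961788  22.21500293]
```

View pics/v3.png

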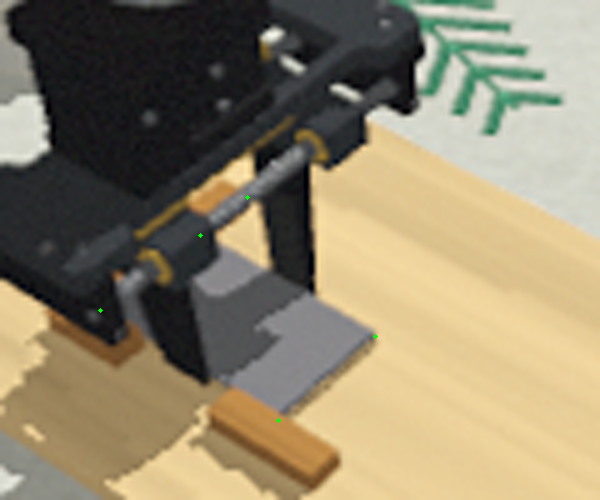

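The force is now rising on the end fence too, and the block corners lie on the predicted home corners. Release and look.

Emit:
send_rows(series="0 0 0 0 0 0; 0 0 0 0 0 0; 0 0 0 0 0 0", fingers=0.75)

```text
t: 8.55
eef_pos: [633.1, 218.2, 93.9]
tcp_rot: [-3.141, -0.0, 0.15]
ft_force: [-0.0, 0.0, -0.3]
opening: 0.745
grip_force: 0.0
```

Emit:
send_rows(series="-0.1 0 -0.5 0 0 0; 0 0 -1 0 0 0; 0 0 -1 0 0 0; 0 0.5 -1 0 0 0; 0 1 0 0 0 0")

```text
t: 9.18
eef_pos: [641.2, 131.1, 304.9]
tcp_rot: [3.141, -0.008, 0.154]
ft_force: [0.8, -0.7, -1.9]
opening: 0.749
grip_force: 0.0
```

Emit:
send_rows(series="0 1 0 0 0 0; 0 1 0 0 0 0; 0 1 0 0 0 0; 0 0 0 0 0 0")

```text
t: 9.68
eef_pos: [667.6, -51.8, 299.6]
tcp_rot: [3.141, 0.0, 0.146]
ft_force: [0.4, 0.5, -0.9]
opening: 0.75
grip_force: 0.0
```

```bash
python3 - <<'E'
from plan import *
c=env.read_camera('top');c2=env.read_camera('side')
W=tf(B,[(80,-6,21),(-20,-6,21),(-20,50,21),(80,50,22)])
o=[]
for cc,u,v in((c,190,130),(c2,170,175)):
    im=cv2.resize(cc['color'][v:v+90,u:u+80,::-1],None,fx=5,fy=5,interpolation=cv2.INTER_CUBIC)
    o.append(im);print(((proj(cc,W)-[u,v]+.5)*5-.5).round().tolist())
cv2.imwrite('pics/v4.png',np.hstack(o))
E
```

```text
[[224.0, 121.0], [253.0, 321.0], [136.0, 340.0], [108.0, 139.0]]
[[200.0, 210.0], [375.0, 311.0], [278.0, 395.0], [100.0, 285.0]]
```

View pics/v4.png

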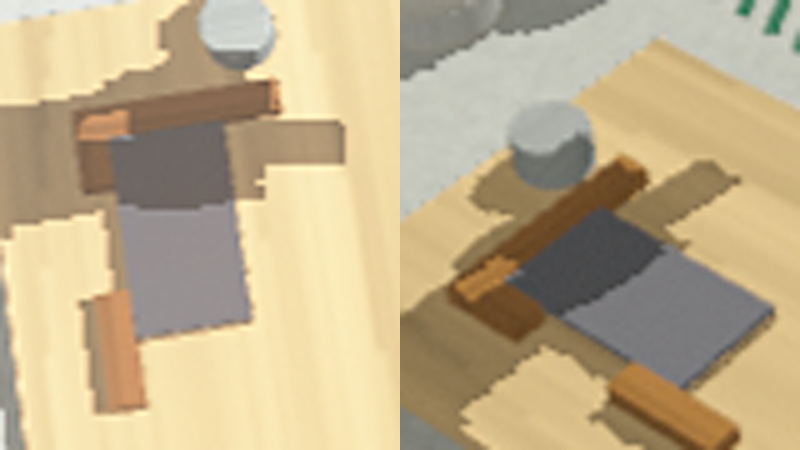

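The block lies flush on both fences in both views; its corners match the predicted home corners within a pixel. I've used all 10 picture views, so everything from here is numeric checks. Go back and regrip at the notch.

```bash
python3 - <<'E'
from plan import *
plan([627.5,216.1,130],down(.1507),7)
E
```

```text
max 0.63 0.0
-0 -0.636 0.405 -0 0 -0.001; 0 -0.636 0.405 -0 0 -0.001; 0 -0.636 0.404 -0 0 -0.001; 0 -0.636 0.404 -0 0 -0.001; 0.001 -0.636 0.404 -0 0 -0.001; 0.001 -0.636 0.404 -0 0 -0.001; 0.001 -0.636 0.404 -0 0 -0.001
```

Emit:
send_rows(series="0 -0.9 0.1 0 0 0; 0 -0.9 0.2 0 0 0; 0 -0.9 0.4 0 0 0; 0 -0.9 0.6 0 0 0; 0 -0.85 0.7 0 0 0", fingers=0.85)

```text
t: 10.4
eef_pos: [626.9, 215.1, 183.4]
tcp_rot: [-3.141, -0.001, 0.153]
ft_force: [0.5, 0.2, -0.7]
opening: 0.851
grip_force: 0.0
```

Emit:
send_rows(series="0 0 0.4 0 0 0; 0 0 0.4 0 0 0; 0 0 0 0 0 0")

```text
t: 10.78
eef_pos: [626.7, 212.9, 134.2]
tcp_rot: [3.141, 0.003, 0.152]
ft_force: [0.7, 0.1, 0.1]
opening: 0.849
grip_force: 0.0
```

```bash
python3 - <<'E'
from plan import *
print(env.state()['eef_pos'])
plan([627.5,216.1,92],down(.1507),3)
E
```

```text
[626.69417341 212.93055097 134.22763291]
max 0.23 0.01
0.008 -0.017 0.235 0 0.006 0.003; 0.008 -0.017 0.235 0 0.006 0.003; 0.007 -0.017 0.235 0 0.006 0.003
```

Emit:
send_rows(series="0.01 -0.05 0.2 0 0.02 0; 0.01 0 0.25 0 0 0; 0 0 0.2 0 0 0; 0 0 0 0 0 0")

```text
t: 11.28
eef_pos: [628.5, 214.3, 95.5]
tcp_rot: [3.141, -0.002, 0.15]
ft_force: [-0.2, -0.3, -0.1]
opening: 0.851
grip_force: 0.0
```

```bash
python3 - <<'E'
from plan import *
s=env.state();print(s['eef_pos'],s['tcp_rot'],s['ft_force'])
plan([627.5,216.1,91.5],down(.1507),1)
E
```

```text
[628.4946168  214.28529157  95.53196654] [ 3.14133893e+00 -1.62838975e-03  1.49853516e-01] [-0.21535929 -0.28139296 -0.13309264]
max 0.07 0.01
-0.012 -0.032 0.067 0.001 -0.009 -0.005
```

Emit:
send_rows(series="-0.01 -0.03 0.06 0 -0.01 0; 0 0 0.01 0 0 0; 0 0 0 0 0 0")

```text
t: 11.65
eef_pos: [628.1, 216.3, 92.7]
tcp_rot: [3.142, -0.002, 0.15]
ft_force: [-0.2, -0.4, -0.4]
opening: 0.846
grip_force: 0.0
```

Emit:
send_rows(series="0 0 0 0 0 0; 0 0 0 0 0 0; 0 0 0 0 0 0; 0 0 0 0 0 0", fingers=0.4)

```text
t: 12.15
eef_pos: [628.0, 216.1, 92.5]
tcp_rot: [3.141, -0.002, 0.15]
ft_force: [-0.2, -1.0, 0.2]
opening: 0.587
grip_force: 30.0
```

```bash
cat >> plan.py <<'E'
def S2W(x,y,z): return tf(G,sl([(x,y,z)]))[0]
def W2S(p):
    R=Ro.from_euler('z',G[2])*Ro.from_euler('y',-np.radians(35));return R.inv().apply(np.array(p)-[G[0],G[1],35])
def where():
    s=env.state();R=Ro.from_euler('xyz',s['tcp_rot']);Rs=Ro.from_euler('z',G[2])*Ro.from_euler('y',-np.radians(35))
    print('slope xyz',W2S(s['eef_pos']).round(2),'rot err mrad (tool)',((R.inv()*onslope()).as_rotvec()*1000).round(1),'F slope',Rs.inv().apply(s['ft_force']).round(1),'grip',s['opening'],s['t'])
E
python3 - <<'E'
from plan import *
print(S2W(95,0,130),S2W(95,0,80.5),onslope().as_euler('xyz'),W2S(S2W(3,4,5)))
s=env.state();s=dict(s);p=np.array(s['eef_pos']);p[2]+=170;s['eef_pos']=p
plan(S2W(95,0,150),onslope(),9,s)
E
```

```text
[ 522.16928591 -177.98226749  195.97952721] [ 548.94546305 -187.42387277  155.43150102] [ 3.14159265 -0.61086524 -0.339     ] [3. 4. 5.]
max 0.72 0.38
-0.322 0.682 0.093 -0.095 0.38 0.301; -0.291 0.697 0.084 -0.095 0.38 0.301; -0.26 0.71 0.077 -0.095 0.38 0.301; -0.227 0.722 0.073 -0.095 0.38 0.301; -0.193 0.732 0.071 -0.095 0.38 0.301; -0.159 0.74 0.071 -0.095 0.38 0.301; -0.125 0.746 0.074 -0.095 0.38 0.301; -0.091 0.75 0.08 -0.095 0.38 0.301; -0.057 0.753 0.087 -0.095 0.38 0.301
```

Emit:
send_rows(series="0 0 -0.1 0 0 0; 0 0 -0.5 0 0 0; 0 0 -0.8 0 0 0; 0 0 -0.9 0 0 0; 0 0 -0.6 0 0 0")

```text
t: 12.78
eef_pos: [627.8, 216.3, 269.6]
tcp_rot: [-3.141, -0.004, 0.15]
ft_force: [0.3, -1.2, -0.8]
opening: 0.586
grip_force: 30.0
```

Emit:
send_rows(series="-0.32 0.68 0 -0.1 0.38 0.3; -0.29 0.7 0 -0.1 0.38 0.3; -0.26 0.71 0 -0.1 0.38 0.3; -0.23 0.72 0 -0.09 0.38 0.3; -0.2 0.73 0 -0.09 0.38 0.3")

```text
t: 13.4
eef_pos: [558.9, -1.1, 262.8]
tcp_rot: [3.101, -0.344, -0.109]
ft_force: [2.2, 0.8, 0.5]
opening: 0.587
grip_force: 30.0
```

```bash
python3 - <<'E'
from plan import *
where();plan(S2W(95,0,125),onslope(),5)
E
```

```text
slope xyz [113.54 179.02 198.6 ] rot err mrad (tool) [-66.  261.7 210.5] F slope [ 1.7  1.5 -0.6] grip 0.5866324396947863 13.4
max 0.59 0.3
-0.125 0.593 0.23 -0.076 0.3 0.241; -0.112 0.595 0.232 -0.076 0.3 0.241; -0.1 0.596 0.234 -0.076 0.3 0.241; -0.087 0.597 0.237 -0.076 0.3 0.241; -0.074 0.597 0.241 -0.076 0.3 0.241
```

Emit:
send_rows(series="-0.12 0.6 0.1 -0.08 0.3 0.24; -0.11 0.6 0.2 -0.08 0.3 0.24; -0.1 0.6 0.2 -0.08 0.3 0.24; -0.09 0.6 0.2 -0.07 0.3 0.24; -0.07 0.6 0.2 -0.07 0.3 0.24")

```text
t: 14.02
eef_pos: [529.5, -137.4, 219.1]
tcp_rot: [-3.135, -0.554, -0.284]
ft_force: [-0.4, 0.9, -0.0]
opening: 0.582
grip_force: 30.0
```

Emit:
send_rows(series="0 0 0 0 0 0; 0 0 0 0 0 0")

```text
t: 14.28
eef_pos: [530.2, -135.9, 219.7]
tcp_rot: [-3.136, -0.553, -0.282]
ft_force: [0.7, 0.0, -0.5]
opening: 0.585
grip_force: 30.0
```

```bash
python3 - <<'E'
from plan import *
where();plan(S2W(95,0,90),onslope(),2)
E
```

```text
slope xyz [103.31  42.36 153.11] rot err mrad (tool) [-37.2  57.5  47.8] F slope [ 0.2  0.2 -0.8] grip 0.5849380143733444 14.275
max 0.47 0.16
-0.057 0.369 0.516 -0.107 0.165 0.137; -0.063 0.361 0.521 -0.107 0.165 0.137
```

Emit:
send_rows(series="-0.05 0.37 0.2 -0.1 0.16 0.14; -0.06 0.36 0.2 -0.1 0.16 0.14; 0 0 0.3 0 0 0; 0 0 0.25 0 0 0; 0 0 0 0 0 0")

```text
t: 14.9
eef_pos: [546.6, -155.8, 183.3]
tcp_rot: [-3.123, -0.579, -0.305]
ft_force: [-0.8, -0.0, -1.2]
opening: 0.584
grip_force: 30.0
```

```bash
python3 - <<'E'
from plan import *
where();plan(S2W(95,0,86),onslope(),2)
c=env.read_camera('side');c2=env.read_camera('top')
cv2.imwrite('pics/w1.png',c['color'][...,::-1]);cv2.imwrite('pics/w2.png',c2['color'][...,::-1])
E
```

```text
slope xyz [100.53  29.07 110.59] rot err mrad (tool) [-38.   32.5  28. ] F slope [-1.3 -0.3 -0.6] grip 0.5839177840085445 14.9
max 0.25 0.11
-0.046 0.249 0.197 -0.109 0.093 0.08; -0.046 0.245 0.201 -0.109 0.093 0.08
```

Emit:
send_rows(series="-0.02 0.12 0.05 -0.05 0.05 0.04; -0.02 0.12 0.05 -0.05 0.05 0.04; -0.02 0.12 0.05 -0.05 0.05 0.04; -0.02 0.12 0 -0.05 0.05 0.04; 0 0 0 0 0 0")

```text
t: 15.62
eef_pos: [538.3, -183.9, 173.8]
tcp_rot: [-3.139, -0.615, -0.34]
ft_force: [0.4, -0.4, -0.2]
opening: 0.583
grip_force: 30.0
```

```bash
python3 - <<'E'
from plan import *
print(env.state()['joints'].round(3));where();plan(S2W(95,0,86),onslope(),4)
E
```

```text
[-0.473  0.506  2.113  2.401  0.118 -0.943]
slope xyz [ 96.32  -0.18 101.97] rot err mrad (tool) [-2.6 -3.7 -0.5] F slope [ 0.3 -0.2 -0.5] grip 0.5826775819864733 15.625
max 0.06 0.01
-0.006 -0.001 0.067 -0.004 -0.005 -0.001; -0.006 -0.001 0.067 -0.004 -0.005 -0.001; -0.006 -0.001 0.067 -0.004 -0.005 -0.001; -0.006 -0.001 0.067 -0.004 -0.005 -0.001
```

Emit:
send_rows(series="0 0 0.07 0 0 0; 0 0 0.07 0 0 0; 0 0 0.07 0 0 0; 0 0 0.05 0 0 0; 0 0 0 0 0 0")

```text
t: 16.25
eef_pos: [547.0, -186.9, 160.1]
tcp_rot: [-3.139, -0.613, -0.34]
ft_force: [0.4, 0.6, -0.6]
opening: 0.586
grip_force: 30.0
```

```bash
python3 - <<'E'
from plan import *
print(env.state()['joints'].round(3));where();plan(S2W(92,0,82),onslope(),2)
E
```

```text
[-0.47   0.54   2.1    2.517  0.132 -1.057]
slope xyz [95.99 -0.18 85.48] rot err mrad (tool) [-2.2 -2.6 -0.4] F slope [-0.2  0.8 -0.6] grip 0.5858743916478341 16.25
max 0.04 0.01
-0.033 -0.001 0.029 -0.006 -0.008 -0.001; -0.033 -0.001 0.029 -0.006 -0.008 -0.001
```

```bash
cat > meas.py <<'E'
from plan import *
def rows(cam,zb,xs,ys=(-60,60)):
    c=env.read_camera(cam);hsv=cv2.cvtColor(c['color'],cv2.COLOR_RGB2HSV)
    for x in xs:
        Y=np.arange(ys[0],ys[1]+.1,.5)
        uv=proj(c,np.array([S2W(x,y,zb) for y in Y])).astype(np.float32)
        px=cv2.remap(hsv,uv[None,:,0].copy(),uv[None,:,1].copy(),cv2.INTER_LINEAR)[0].astype(int)
        cl=''.join('B' if (s<50 and v<=150) else 'T' if s>=70 and v>90 else 'K' if v<60 else 'g' if s<50 else '.' for h,s,v in px)
        # runs
        out=[];i=0
        for j in range(1,len(cl)+1):
            if j==len(cl) or cl[j]!=cl[i]:
                if j-i>3: out.append(f'{cl[i]}{Y[i]:.1f}:{Y[j-1]:.1f}')
                i=j
        print(cam,zb,x,' '.join(out))
E
python3 - <<'E'
from meas import *
for cam in('side','top'):
    rows(cam,0,[20,25,30,35]);rows(cam,14,[50,60,70,110,120,130])
E
```

```text
side 0 20 g-60.0:-49.5 T-48.0:60.0
side 0 25 g-60.0:-48.5 T-47.5:60.0
side 0 30 g-60.0:-48.5 T-47.5:60.0
side 0 35 g-58.5:-48.5 T-47.0:60.0
side 14 50 g-60.0:-43.5 B-43.0:-41.0 T-39.0:-30.0 B-29.0:26.5 T27.5:60.0
side 14 60 g-60.0:-40.0 T-38.0:-29.5 B-28.0:26.5 T27.5:60.0
side 14 70 g-60.0:-39.5 T-38.5:-30.5 B-29.5:26.5 T27.5:60.0
side 14 110 K-59.5:-58.0 B-57.5:-53.0 K-52.5:-49.5 B-49.0:34.0 K34.5:39.0 T40.5:53.5 g55.0:60.0
side 14 120 B-60.0:-46.5 B-44.5:-37.5 B-36.5:-32.0 K-31.5:-30.0 B-29.5:-20.0 B-19.0:29.5 K30.0:39.5 T41.5:52.0 g53.0:60.0
side 14 130 B-58.5:-44.5 B-43.5:33.0 K33.5:39.5 T41.0:52.0 g53.5:60.0
top 0 20 B-60.0:-6.5 B-4.5:60.0
top 0 25 B-60.0:-15.0 .-14.5:-9.0 B-8.5:60.0
top 0 30 B-60.0:-25.5 .-25.0:-14.5 B-14.0:-12.0 .-11.5:-9.5 B-9.0:60.0
top 0 35 B-60.0:-34.0 .-33.5:-24.5 B-24.0:-13.0 B-11.0:60.0
top 14 50 B-60.0:-51.0 B-49.5:-48.0 .-47.5:-31.0 B-30.5:-14.5 g-14.0:-12.5 B-12.0:60.0
top 14 60 B-60.0:-48.0 g-47.5:-32.0 B-31.5:60.0
top 14 70 B-60.0:60.0
top 14 110 g-60.0:-43.0 T-41.5:-29.5 B-28.0:28.0 T29.5:53.5 B54.5:60.0
top 14 120 g-60.0:-42.5 T-41.5:-28.5 B-27.5:27.5 T28.5:54.5 B55.5:60.0
top 14 130 g-60.0:-43.5 T-42.0:-29.0 B-28.0:28.5 T29.5:54.0 g55.5:60.0
```

```bash
python3 - <<'E'
from plan import *
for n in('side','top'):
    c=dict(np.load(n+'0.npz'));im=c['color'].astype(np.float32)
    def prof(z,xs,lo,hi,lab):
        o=[]
        for x in xs:
            Y=np.arange(lo,hi,.25);uv=proj(c,np.array([S2W(x,y,z) for y in Y])).astype(np.float32)
            p=cv2.remap(im,uv[None,:,0].copy(),uv[None,:,1].copy(),cv2.INTER_LINEAR)[0]
            d=np.linalg.norm(p[6:]-p[:-6],axis=1);i=d.argmax();w=d>0.5*d[i];w[:max(0,i-8)]=0;w[i+9:]=0
            o.append((round(float((Y[3:-3]*d)[w].sum()/d[w].sum()),2),int(d[i])))
        print(n,lab,o)
    prof(0,[40,60,80,100,120,140],-60,-35,'right edge z0'); prof(0,[40,60,80,100,120,140],35,56,'left edge z0')
    prof(16,[4,6,8],-56,-30,'lip right');prof(16,[4,6,8],30,56,'lip left')
    # x location of upper slope edge, lip free edge
    def profx(z,ys,lo,hi,lab):
        o=[]
        for y in ys:
            X=np.arange(lo,hi,.25);uv=proj(c,np.array([S2W(x,y,z) for x in X])).astype(np.float32)
            p=cv2.remap(im,uv[None,:,0].copy(),uv[None,:,1].copy(),cv2.INTER_LINEAR)[0]
            d=np.linalg.norm(p[6:]-p[:-6],axis=1);i=d.argmax();w=d>0.5*d[i];w[:max(0,i-8)]=0;w[i+9:]=0
            o.append((round(float((X[3:-3]*d)[w].sum()/d[w].sum()),2),int(d[i])))
        print(n,lab,o)
    profx(0,[-30,0,30],138,158,'top edge 148');profx(16,[-20,0,20],4,22,'lip free 12')
E
```

```text
side right edge z0 [(-55.37, 40), (-47.14, 33), (-47.44, 34), (-47.52, 33), (-47.76, 33), (-47.64, 29)]
side left edge z0 [(42.35, 37), (42.28, 32), (44.36, 27), (53.84, 61), (46.24, 53), (46.34, 58)]
side lip right [(-53.93, 61), (-53.48, 63), (-53.23, 61)]
side lip left [(39.66, 36), (39.03, 35), (51.52, 32)]
side top edge 148 [(148.45, 16), (148.04, 35), (147.37, 33)]
side lip free 12 [(11.43, 35), (11.62, 34), (11.8, 33)]
top right edge z0 [(-45.27, 48), (-45.4, 38), (-46.08, 46), (-45.9, 52), (-45.37, 56), (-46.02, 44)]
top left edge z0 [(44.25, 48), (44.14, 45), (44.42, 39), (53.14, 46), (53.22, 67), (46.09, 85)]
top lip right [(-43.38, 26), (-42.98, 30), (-43.67, 25)]
top lip left [(41.1, 49), (41.63, 54), (42.03, 49)]
top top edge 148 [(147.64, 51), (147.15, 60), (147.61, 46)]
top lip free 12 [(10.26, 34), (10.77, 32), (11.27, 28)]
```

```bash
python3 - <<'E'
from plan import *
w=S2W(-.5,-1.1,0);print(w)
import re
t=open('plan.py').read().replace('G=[519.1,-176.9,-.339]',f'G=[{w[0]:.1f},{w[1]:.1f},-.343]');open('plan.py','w').write(t)
E
python3 - <<'E'
from plan import *
where();plan(S2W(90,0,83.5),onslope(),2)
E
```

```text
[ 518.34793531 -177.80119433   34.71321178]
slope xyz [96.53  1.01 85.6 ] rot err mrad (tool) [-4.4 -3.2  2.8] F slope [-0.4 -0.5 -1.1] grip 0.5873948007046143 16.45
max 0.05 0.01
-0.055 0.008 0.017 -0.013 -0.009 0.008; -0.054 0.008 0.017 -0.013 -0.009 0.008
```

Emit:
send_rows(series="-0.05 0.01 0.01 -0.013 -0.009 0.008; -0.05 0.01 0.01 -0.013 -0.009 0.008; 0 0 0.02 0 0 0; 0 0 0 0 0 0")

```text
t: 16.95
eef_pos: [543.3, -186.9, 155.1]
tcp_rot: [3.141, -0.611, -0.343]
ft_force: [0.2, -0.3, 0.5]
opening: 0.583
grip_force: 30.0
```

Emit:
send_rows(series="0 0 0.015 0 0 0; 0 0 0.015 0 0 0; 0 0 0 0 0 0")

```text
t: 17.32
eef_pos: [544.1, -187.2, 153.8]
tcp_rot: [3.141, -0.611, -0.343]
ft_force: [-3.8, 0.3, 3.5]
opening: 0.586
grip_force: 30.0
```

```bash
python3 - <<'E'
from plan import *
where()
E
```

```text
slope xyz [90.6  -0.2  81.56] rot err mrad (tool) [ 0.1 -0.4  0.1] F slope [-1. -1.  5.] grip 0.5861093939765365 17.325
```

Contact with the slope at about 81.6 (80.5 predicted), with 5 N normal force. Slide down.

Emit:
send_rows(series="-0.1 0 0 0 0 0; -0.1 0 0 0 0 0; -0.1 0 0 0 0 0; -0.08 0 0 0 0 0; 0 0 0 0 0 0")

```text
t: 17.95
eef_pos: [526.7, -181.0, 140.9]
tcp_rot: [3.142, -0.612, -0.343]
ft_force: [-2.1, 0.5, 5.6]
opening: 0.583
grip_force: 30.0
```

```bash
python3 - <<'E'
from plan import *
where();print(env.state()['joints'].round(2))
from meas import *
rows('side',9.5,[30,35,40]);rows('top',9.5,[85,95,105])
E
```

```text
slope xyz [68.07 -0.2  81.55] rot err mrad (tool) [ 0.  -1.3 -0. ] F slope [ 1.4 -0.3  5.8] grip 0.583433295381435 17.95
[-0.48  0.56  2.16  2.76  0.21 -1.3 ]
side 9.5 30 g-60.0:-58.5 B-58.0:-53.5 g-53.0:-41.5 T-40.0:-30.5 B-29.5:26.0 T27.0:60.0
side 9.5 35 g-60.0:-55.5 B-55.0:-50.5 g-50.0:-41.0 T-40.0:-30.5 B-29.0:25.5 T27.0:60.0
side 9.5 40 g-60.0:-52.0 B-51.5:-47.5 g-47.0:-41.0 T-39.5:-30.0 B-29.0:26.0 T27.5:60.0
top 9.5 85 g-60.0:-43.0 T-41.5:-29.0 B-28.0:27.5 T29.0:53.0 B54.0:60.0
top 9.5 95 g-60.0:-42.5 T-41.0:-29.0 B-28.0:28.0 T29.0:54.0 B55.0:60.0
top 9.5 105 g-60.0:-42.5 T-41.0:-29.0 B-27.5:28.0 T29.0:54.5 B56.0:60.0
```

Block and pocket are centred on each other to about 0.3 mm. Feed it into the pocket.

Emit:
send_rows(series="-0.05 0 0 0 0 0; -0.05 0 0 0 0 0; 0 0 0 0 0 0")

```text
t: 18.42
eef_pos: [522.3, -179.5, 137.6]
tcp_rot: [3.142, -0.613, -0.343]
ft_force: [-2.1, 1.2, 6.1]
opening: 0.583
grip_force: 30.0
```

```bash
python3 -c "
from plan import *
where()"
```

```text
slope xyz [62.4  -0.21 81.54] rot err mrad (tool) [ 0.  -2.1  0. ] F slope [1.6 0.4 6.4] grip 0.5831609369749438 18.425
```

Emit:
send_rows(series="-0.05 0 0 0 0 0; -0.05 0 0 0 0 0; 0 0 0 0 0 0")

```text
t: 18.8
eef_pos: [517.7, -177.8, 134.1]
tcp_rot: [3.142, -0.613, -0.343]
ft_force: [-1.9, 0.8, 5.9]
opening: 0.582
grip_force: 30.0
```

```bash
python3 -c "
from plan import *
where()"
```

```text
slope xyz [56.42 -0.21 81.53] rot err mrad (tool) [ 0.1 -2.1  0. ] F slope [1.7 0.1 6. ] grip 0.5824608592146209 18.8
```

Emit:
send_rows(series="-0.05 0 0 0 0 0; -0.03 0 0 0 0 0; 0 0 0 0 0 0")

```text
t: 19.18
eef_pos: [514.2, -176.5, 131.5]
tcp_rot: [3.141, -0.613, -0.343]
ft_force: [-2.4, 0.5, 6.4]
opening: 0.587
grip_force: 30.0
```

Emit:
send_rows(series="-0.015 0 0 0 0 0; 0 0 0 0 0 0")

```text
t: 19.42
eef_pos: [513.6, -176.3, 131.1]
tcp_rot: [3.141, -0.614, -0.343]
ft_force: [-1.7, 0.9, 7.3]
opening: 0.585
grip_force: 30.0
```

```bash
python3 -c "
from plan import *
where()"
```

```text
slope xyz [51.08 -0.21 81.56] rot err mrad (tool) [ 0.  -3.   0.1] F slope [2.7 0.2 7.1] grip 0.5850907508338037 19.425
```

Emit:
send_rows(series="-0.015 0 0 0 0 0; 0 0 0 0 0 0")

```text
t: 19.68
eef_pos: [512.9, -176.1, 130.6]
tcp_rot: [3.141, -0.614, -0.343]
ft_force: [-0.0, 0.6, 7.1]
opening: 0.584
grip_force: 30.0
```

```bash
python3 -c "
from plan import *
where()"
```

```text
slope xyz [50.18 -0.22 81.54] rot err mrad (tool) [ 0.1 -3.   0. ] F slope [3.9 0.6 6. ] grip 0.5842718279012055 19.675
```

Force along the slope is starting to rise (1.7→3.9 N). Push on to a clear stop.

Emit:
send_rows(series="-0.015 0 0 0 0 0; 0 0 0 0 0 0")

```text
t: 19.92
eef_pos: [512.2, -175.9, 130.1]
tcp_rot: [3.142, -0.614, -0.343]
ft_force: [-0.8, 0.5, 6.4]
opening: 0.584
grip_force: 30.0
```

Emit:
send_rows(series="-0.015 0 0 0 0 0; 0 0 0 0 0 0")

```text
t: 20.18
eef_pos: [511.5, -175.6, 129.6]
tcp_rot: [3.141, -0.614, -0.343]
ft_force: [-0.3, -0.4, 7.1]
opening: 0.585
grip_force: 30.0
```

```bash
python3 -c "
from plan import *
where()"
```

```text
slope xyz [48.42 -0.23 81.55] rot err mrad (tool) [ 0.1 -3.1  0. ] F slope [ 3.9 -0.5  5.9] grip 0.5850294739454285 20.175
```

Emit:
send_rows(series="-0.015 0 0 0 0 0; 0 0 0 0 0 0")

```text
t: 20.42
eef_pos: [510.8, -175.4, 129.0]
tcp_rot: [3.141, -0.614, -0.343]
ft_force: [-0.6, -0.4, 7.0]
opening: 0.587
grip_force: 30.0
```

```bash
python3 -c "
from plan import *
where()"
```

```text
slope xyz [47.49 -0.23 81.54] rot err mrad (tool) [ 0.1 -3.   0. ] F slope [ 3.7 -0.6  6. ] grip 0.5868187813468767 20.425
```

Emit:
send_rows(series="-0.02 0 0 0 0 0; 0 0 0 0 0 0")

```text
t: 20.68
eef_pos: [510.4, -175.2, 128.8]
tcp_rot: [3.141, -0.616, -0.343]
ft_force: [1.5, 1.1, 9.0]
opening: 0.584
grip_force: 30.0
```

Emit:
send_rows(series="-0.02 0 0 0 0 0; 0 0 0 0 0 0")

```text
t: 20.92
eef_pos: [510.3, -175.2, 128.6]
tcp_rot: [3.141, -0.618, -0.343]
ft_force: [3.5, -0.2, 10.7]
opening: 0.584
grip_force: 30.0
```

```bash
python3 -c "
from plan import *
where()
c=env.read_camera('top')
h=cv2.cvtColor(c['color'],cv2.COLOR_RGB2HSV)
for y in(-20,0,20):
    X=np.arange(80,120,1.);uv=proj(c,np.array([S2W(x,y,9) for x in X])).round().astype(int)
    print(y,[(int(x),int(h[v,u,1])) for x,(u,v) in zip(X,uv)][8:30:2])"
```

```text
slope xyz [46.77 -0.24 81.54] rot err mrad (tool) [-0.1 -7.5  0.4] F slope [9.  1.  6.8] grip 0.5838499815978064 20.925
-20 [(88, 9), (90, 11), (92, 11), (94, 14), (96, 16), (98, 29), (100, 90), (102, 97), (104, 97), (106, 98), (108, 98)]
0 [(88, 9), (90, 7), (92, 9), (94, 11), (96, 16), (98, 23), (100, 97), (102, 99), (104, 99), (106, 96), (108, 94)]
20 [(88, 9), (90, 9), (92, 9), (94, 9), (96, 16), (98, 73), (100, 93), (102, 93), (104, 98), (106, 97), (108, 97)]
```

Emit:
send_rows(series="-0.03 0 0 0 0 0; 0 0 0 0 0 0; 0 0 0 0 0 0")

```text
t: 21.35
eef_pos: [510.0, -175.1, 128.4]
tcp_rot: [3.141, -0.622, -0.342]
ft_force: [6.6, -1.5, 13.7]
opening: 0.583
grip_force: 30.0
```

```bash
python3 -c "
from plan import *
where()"
```

```text
slope xyz [46.45 -0.24 81.54] rot err mrad (tool) [ -0.2 -11.3   0.7] F slope [13.3  0.8  7.3] grip 0.5829883103255121 21.35
```

Firm stop. Release and retreat along the slope normal.

Emit:
send_rows(series="0 0 0 0 0 0; 0 0 0 0 0 0; 0 0 0 0 0 0; 0 0 0 0 0 0", fingers=0.78)

```text
t: 21.85
eef_pos: [506.7, -173.9, 125.6]
tcp_rot: [3.142, -0.61, -0.343]
ft_force: [0.4, -0.6, 0.4]
opening: 0.78
grip_force: 0.0
```

Emit:
send_rows(series="0 0 -0.1 0 0 0; 0 0 -0.2 0 0 0; 0 0 -0.3 0 0 0; 0 0 -0.4 0 0 0; 0 0 -0.4 0 0 0")

```text
t: 22.48
eef_pos: [460.6, -157.4, 195.7]
tcp_rot: [3.141, -0.611, -0.343]
ft_force: [1.2, 0.7, -0.0]
opening: 0.778
grip_force: 0.0
```

Emit:
send_rows(series="0 0 -0.5 0 0 0; 0 0 -0.5 0 0 0; 0 0 -0.5 0 0 0; 0 0 -0.5 0 0 0; 0 0 -0.5 0 0 0")

```text
t: 23.1
eef_pos: [418.4, -138.6, 265.5]
tcp_rot: [-3.119, -0.618, -0.343]
ft_force: [-0.2, 1.0, 0.3]
opening: 0.78
grip_force: 0.0
```

```bash
python3 - <<'E'
from meas import *
where()
rows('side',9,[20,30,40,50,60,70,80,90,97]);rows('top',9,[20,40,60,80,95])
for n in('top','side'):
    c=env.read_camera(n);h=cv2.cvtColor(c['color'],cv2.COLOR_RGB2HSV)
    for y in(-20,0,20):
        X=np.arange(0,112,1.);uv=proj(c,np.array([S2W(x,y,9) for x in X])).round().astype(int)
        s=[int(h[v,u,1]) for u,v in uv];print(n,y,'start/end:',[int(x) for x,a,b in zip(X[1:],s,s[1:]) if (a<50)!=(b<50)], s[90:106])
E
```

```text
slope xyz [ 44.37   3.34 250.33] rot err mrad (tool) [-22.5  -6.9   0. ] F slope [-0.3  0.8  0.6] grip 0.7804971313159813 23.1
side 9 20 g-59.5:-42.0 T-40.5:-30.5 B-29.0:25.5 T26.5:60.0
side 9 30 B-59.0:-53.5 g-53.0:-42.0 T-40.5:-31.0 B-29.5:26.0 T27.0:60.0
side 9 40 g-60.0:-53.0 B-52.5:-47.5 g-47.0:-41.5 T-40.0:-30.5 B-29.0:25.5 T27.0:60.0
side 9 50 g-60.0:-46.5 B-46.0:-42.5 T-41.5:-31.0 B-30.0:26.0 T27.0:60.0
side 9 60 g-60.0:-41.5 T-40.0:-30.5 B-29.0:26.5 T27.5:60.0
side 9 70 g-60.0:-41.0 T-40.0:-31.0 B-30.0:26.0 T27.0:60.0
side 9 80 g-60.0:-41.0 T-39.5:-31.0 B-29.5:26.0 T27.5:60.0
side 9 90 g-60.0:-41.0 T-40.0:-30.5 B-29.5:26.0 T27.5:60.0
side 9 97 g-60.0:-41.0 T-40.0:-30.5 B-29.0:25.0 T26.0:56.0 T57.5:60.0
top 9 20 g-58.5:-43.5 T-42.0:-29.5 B-28.5:28.0 T29.0:49.5 B50.5:60.0
top 9 40 g-60.0:-43.0 T-42.0:-29.5 B-28.5:27.5 T29.0:50.0 B52.0:60.0
top 9 60 g-60.0:-43.0 T-41.5:-29.0 B-28.0:28.0 T29.0:52.0 B53.0:60.0
top 9 80 g-60.0:-43.0 T-41.5:-29.0 B-28.0:28.0 T29.0:53.0 B54.5:60.0
top 9 95 g-60.0:-42.5 T-41.5:-29.5 B-28.0:27.5 T29.0:48.0 T50.0:54.0 B55.0:60.0
top -20 start/end: [99] [8, 8, 8, 8, 13, 13, 19, 27, 27, 89, 89, 89, 99, 99, 99, 98]
top 0 start/end: [100] [8, 8, 8, 13, 13, 13, 13, 22, 22, 22, 96, 96, 98, 98, 98, 97]
top 20 start/end: [98] [5, 5, 5, 8, 8, 16, 16, 21, 73, 73, 95, 95, 95, 98, 98, 97]
side -20 start/end: [98] [7, 2, 7, 7, 7, 12, 12, 12, 60, 60, 60, 121, 121, 115, 116, 116]
side 0 start/end: [100] [5, 10, 10, 10, 10, 10, 10, 10, 38, 38, 116, 116, 116, 118, 118, 118]
side 20 start/end: [100] [2, 2, 12, 12, 12, 12, 12, 28, 28, 28, 102, 102, 102, 119, 119, 118]
```

The block is straight (its edges stay constant along the slope), centred, and its upper edge is at about 99–100, which is home. The gripper is clear.

Emit:
send_rows(series="0 0 0 0 0 0; 0 0 0 0 0 0")

```text
t: 23.55
eef_pos: [419.4, -138.8, 264.2]
tcp_rot: [-3.118, -0.616, -0.343]
ft_force: [-0.4, 0.9, 0.0]
opening: 0.779
grip_force: 0.0
```

```bash
python3 -c "
from cell import env
print(env.job_done())"
```

```text
the job is handed in; nothing more can be done
None
```

The job is handed in at 23.6 s, verdict not shown: the block was squared flush in the corner and released, then regripped at the notch and slid down the slope to a firm stop under the lip, where it lies straight and released with the gripper clear; the bystanders were kept clear of but not re-checked at the end.

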